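# Drive a snapped axle stub out of a grinder idler wheel

## Task

A snapped axle stub is stuck in the hub of the grinder's idler wheel. Take the red-handled drift from the rack and push it gently and steadily down through the hub until the stub has dropped out below and the drift's collar is firmly seated on the hub's brass stop ring, then draw the drift out and stand it back in the rack; leave everything else as it is.

Things in the scene. Friction and masses are not known exactly. Their poses are not given: they have to be found in the camera images.
- bore_mouth (a point): Centre of the wheel bore's upper mouth in the flat top of the 40 mm hub, 105 mm above the bench. The bore is vertical (z up), 16 mm wide, 50 mm long, open at both ends. A fixed brass stop ring round the mouth (35 mm outside, 21 mm inside) stands 2 to 16 mm proud of the hub, unmeasured. Over 30 N from the drift on wheel, ring or stub does damage; to seat the collar firmly press 12 to 20 N.
- stand: Fixed stand with the wheel (110 mm black tyre, top 11 mm below the hub top) strapped on two wooden blocks; origin on the bench exactly under the bore, z up. Two red straps with bolts, up to 106 mm above the bench, are 47 to 76 mm from the bore along +y and -y. Under the wheel: a blue catch tray, inside 141 mm along x, 66 mm along y, floor 7 mm and walls 24 mm above the bench.
- stub_center (a point): Centre of the brass axle stub, an upright cylinder 15 mm across and 22 mm long, z along its axis. It is jammed in the bore, its upper end 12 to 24 mm below the mouth, and slides down only under a steady push of roughly 8 to 20 N, all the way until it drops out of the lower end into the tray.
- drift_grip (a point): Centre of the square red handle (18 x 18 mm, 60 mm tall) of the right drift; z up along it, x and y square to its faces. It stands in one of the rack holes. Below the handle: a steel collar 32 mm across, 6 mm thick (underside 36 mm below this point), then a round shank 13.6 mm across and 72 mm long, its last 2 mm 12 mm across. About 0.13 to 0.25 kg.
- drift_tip (a point): Centre of the lower end of the red-handled drift's shank, 108 mm below the handle centre.
- drift: The red-handled drift; origin at the centre of its collar's underside, z up along the drift.
- rack: Wooden drift rack fixed to the bench, 60 mm (x) by 160 mm (y) by 85 mm high; origin at the centre of its underside. Two 21 mm through-holes at y = -37.5 and +37.5 mm.
- rack_hole_a (a point): Mouth centre of the rack hole at the rack's -y end, 85 mm above the bench. A drift put away stands upright with its collar resting on the rack top.
- rack_hole_b (a point): Mouth centre of the rack hole at the rack's +y end, 85 mm above the bench. Which hole holds which drift varies.
- fat_drift: The wrong drift, blue handle and brass shank 17.6 mm across, otherwise of the same sizes as the red one (handle top 151 mm above the bench): too thick for the bore. It stands in the other rack hole and stays there. Origin at its collar's underside.
- jar: Bystander: small jar with yellow cap, 48 mm across, 60 mm tall, origin at its underside.
- bearing: Bystander: new steel bearing ring lying flat, 40 mm across, 14 mm high, origin at its underside.
- knife: Bystander: finished knife lying on the bench with a black handle, about 200 mm long along its y, origin near the middle at the underside.
There are look-alikes about, which are no part of the job. Of the things like the rack, leave any that is blue; of the rest the larger one is meant.

How it is judged:
By the outcome, as a careful person would: the job done as asked, in the order asked, and still so for the second after the job is handed in, with the robot touching nothing.
It also fails if it takes over 72 s, if anything falls off the work surface, if the arm or the gripper's body presses on something with over 40 N, if the wrist force passes 120 N, or if a joint passes its speed limit or range.

## Robot

A 7-joint arm with a two-finger parallel gripper is mounted at the origin on the work surface. World frame = base frame: x ahead of the robot, y to its left, z up, the work surface at z = 0. Lengths are in m, angles in rad, forces in N, time in s.
With the tool pointing down it reaches from about 0.35 to 0.775 m from the base axis. Payload 3.1 kg.
Tool frame: the origin (TCP) lies between the finger pads; the fingertips stand 17 mm ahead of it and the grasp point (between the pads) lies 2 mm behind it; z points along the fingers, y is the line along which they close (so a half turn about z gives the same grasp; the last joint's range is limited). The gripper opens to 85 mm and grips with 20 to 120 N. Pads are 22 mm wide; open, the fingers measure 114 mm over their backs; the gripper's body (76 mm by 85 mm) begins 54 mm behind the grasp point. The pads swing forward as they close: fully open they stand 13 mm farther back than shut.
Start: joints at [-1.374, 0.311, 0.014, 1.512, -0.004, 1.319, -0.027], TCP at [0.13, 0.534, 0.248] pointing down, gripper open.
Joint ranges: [-2.7, 2.7], [-0.3, 1.91], [-1.27, 1.3], [0.12, 2.57], [-1.44, 4.58], [0.2, 2.03], [-3.05, 3.05]. Speed limits (rad/s): [2.79, 2.79, 3.14, 3.14, 3.14, 3.14, 3.14].

## Interface

Orientations are given as a unit quaternion [w, x, y, z].
In Python, from station import robot, imaging gives the robot as it stands. The module is installed in compiled form; this text tells all that it offers.
- The arm moves only by the tool play_rows, never from a script. Its argument "rows" is a list of rows, each an object of numbers: "x", "y", "z": the shift along the tool's x, y, z scaled (see below); "ax", "ay", "az": the turn, a rotation vector about the tool's x, y, z scaled (see below); "hand": the closure, from 0 (fully open) to 1 (shut). In form: [{"x": .., "y": .., "z": .., "ax": .., "ay": .., "az": .., "hand": ..}, ...]. A call has 1 to 10 rows; each row shifts and turns the commanded pose from where the row before left it, along the tool's axes as they then stand; what a row does not reach is not made up. The controller multiplies each number of a shift by 0.25 m and each number of a turn by 120 degrees. A row lasts 1/10 s, in which the tool goes at most 50 mm and 8.59 degrees, less where a joint would pass 70% of its speed; a pose out of reach is approached as far as the arm can. A call with a number of a shift or a turn outside -1 to 1 is refused whole. A call with a gripper value outside its range is refused whole. The fingers move at their own pace and stop on an object; "grip_force" is the grip in N (left out, the last holds). Time passes only in rows, so rows that do not move let the fingers close. It gives the time, the measured TCP pose, the force, the opening and the grip force at its end, in the units of the state.
- robot.sense(): the state, without advancing time (a new reading comes with each control period).
- imaging.snapshot(name): name is "scene" or "top"; returns the picture (384x512x3 uint8, red, green, blue); there is no depth.
- imaging.get_calibration(name): a dict with "mtx" (3x3 intrinsics, pixels), "eye" and "orientation" of the camera in the world. Camera axes: x right, y up, looking along -z (the intrinsics and any distortion apply to the point x, -y, -z); pixel columns grow to the right and rows downward; lengths in m; the calibration is good to about 2 mm. A picture is of the moment at which its call begins. get_calibration takes no time and is no camera call.
- robot.close_job(): hands the job in; it is judged then, once.
Trained networks look in the newest picture that a camera, given by its name, has taken for a name from the list of things; names that differ only in an ending like _2 or _b are one class to them, and where a whole thing is asked for, a point or a joint stands for the part that bears it (a point fixed in the world has none). Each returns a list of dicts, best first, with "score" (0 to 1); they miss things now and then, are a little off and sometimes report something else, mostly with a low value. They report only what shows in the picture. A call takes as long as a camera call. They do not tell look-alikes from the thing itself.
- imaging.masks_of(camera, thing): "region" (384x512 bool, what is visible of it) and "location" ([row, column] in pixels, amid what is visible of it).
- imaging.place_of(camera, thing): "location" ([row, column] in pixels: a listed point, or the origin of a listed thing).
The state is a dict: "time": time; "qpos": joint angles; "joint_vel": joint speeds; "joint_efforts": joint torques, N m; "tool_pos": TCP position; "orientation": TCP orientation; "ft_force": force on the tool from outside, world axes, zero at the start; "moment": the same for the moment, N m; "grip_width": finger opening in m; "grasp_force": force on a finger pad.
Only numpy, scipy, OpenCV 4.12 (cv2) and the standard library are available. Lean on these libraries where they do the work, as an engineer would, in place of code of your own. Each camera call takes 0.05 s, during which the arm holds its last target. There are 200 camera calls.

## Working session

There is one attempt and no reset: what is moved stays moved. The work goes in short steps, Python scripts to look and compute and a tool call to move; the robot and the scene stay as the last step left them, time stands still between calls to the robot, and variables do not carry over. Pictures are saved under pics/ and viewed, at most 11 in all, crops included, and the job is handed in when it is done.

Besides the shell and the picture viewer there is one more tool, called after "Emit:" as name(argument=value, ...) on one line, values as JSON. play_rows: Moves the arm, as the interface text tells. Its arguments: {"type":"object","properties":{"rows":{"type":"array"},"grip_force":{"type":"number"}},"required":["rows"]}

```bash
mkdir -p pics
cat > h.py <<'E'
from station import robot, imaging
import numpy as np, cv2
from scipy.spatial.transform import Rotation as R
def rot(q): return R.from_quat([q[1],q[2],q[3],q[0]])
def cal(n):
    c=imaging.get_calibration(n); return np.array(c['mtx']),np.array(c['eye']),rot(c['orientation']).as_matrix(),c
def ray(n,rc):
    K,e,M,_=cal(n); d=np.linalg.inv(K)@[rc[1],rc[0],1]; return e,M@(d*[1,-1,-1])
def at_z(n,rc,z):
    e,d=ray(n,rc); return e+d*(z-e[2])/d[2]
def proj(n,p):
    K,e,M,_=cal(n); q=K@((M.T@(np.array(p)-e))*[1,-1,-1]); return np.array([q[1]/q[2],q[0]/q[2]])
def tri(a,b):
    (e1,d1),(e2,d2)=ray('scene',a),ray('top',b)
    A=np.array([d1,-d2]).T; s=np.linalg.lstsq(A,e2-e1,rcond=None)[0]
    p,q=e1+s[0]*d1,e2+s[1]*d2; return (p+q)/2,np.linalg.norm(p-q)
E
python3 - <<'E'
from h import *
np.set_printoptions(precision=4,suppress=True)
for n in('scene','top'):
    im=imaging.snapshot(n); cv2.imwrite(f'pics/{n}0.png',im[:,:,::-1]); print(n,cal(n)[3])
    for t in ['bore_mouth','drift_grip','drift','rack_hole_a','rack','fat_drift','stand','jar','bearing','knife']:
        print(t,[(np.round(r['location'],1).tolist(),round(r['score'],2)) for r in imaging.place_of(n,t)[:5]])
print(robot.sense())
E
```

```text
scene {'mtx': array([[445.7698,   0.    , 251.0003],
       [  0.    , 445.7698, 183.6651],
       [  0.    ,   0.    ,   1.    ]]), 'eye': array([ 1.1327, -0.1954,  0.7149]), 'orientation': array([0.7726, 0.3166, 0.2177, 0.5054])}
bore_mouth [([194.7, 121.3], 0.76)]
drift_grip [([133.6, 293.6], 0.64)]
drift [([144.5, 293.7], 0.86)]
rack_hole_a [([188.8, 365.8], 0.85), ([148.1, 295.6], 0.82), ([106.6, 269.7], 0.81), ([191.2, 344.6], 0.59), ([98.9, 298.0], 0.59)]
rack [([131.0, 283.0], 0.98), ([172.7, 309.7], 0.89), ([204.4, 352.1], 0.88)]
fat_drift [([140.3, 329.4], 0.74)]
stand [([228.2, 123.5], 0.89)]
jar [([183.6, 220.6], 0.9)]
bearing []
knife [([298.0, 286.4], 0.83), ([129.2, 294.9], 0.28)]
top {'mtx': array([[381.4656,   0.    , 255.7807],
       [  0.    , 381.4656, 190.7623],
       [  0.    ,   0.    ,   1.    ]]), 'eye': array([0.4021, 0.0144, 0.9584]), 'orientation': array([-0.699 , -0.0606,  0.0412,  0.7113])}
bore_mouth [([205.1, 364.5], 0.86)]
drift_grip [([211.0, 194.5], 0.71)]
drift [([212.3, 195.2], 0.71)]
rack_hole_a [([157.4, 160.5], 0.97), ([281.0, 162.0], 0.95), 
[... 215 characters left out ...]

jar [([229.4, 271.0], 0.7)]
bearing [([163.2, 263.6], 0.47)]
knife [([106.5, 263.6], 0.69), ([209.8, 194.2], 0.36), ([231.6, 274.6], 0.25), ([212.6, 184.6], 0.24)]
{'time': 1.1, 'qpos': array([-1.3737,  0.3109,  0.014 ,  1.5115, -0.0044,  1.3192, -0.0272]), 'joint_vel': array([ 0.0004, -0.0012,  0.0021,  0.0002, -0.    , -0.0007,  0.0004]), 'joint_efforts': array([ -0.0001, -37.9827,   0.1457, -23.0872,   0.0123,   0.002 ,
        -0.    ]), 'tool_pos': array([0.1301, 0.5344, 0.2483]), 'orientation': array([ 0.    ,  0.1191,  0.9929, -0.    ]), 'ft_force': array([ 0.0151,  0.2573, -0.335 ]), 'moment': array([-0.0349, -0.0185,  0.0123]), 'grasp_force': 0.0, 'grip_width': 0.08524913750200458}
```

View pics/scene0.png

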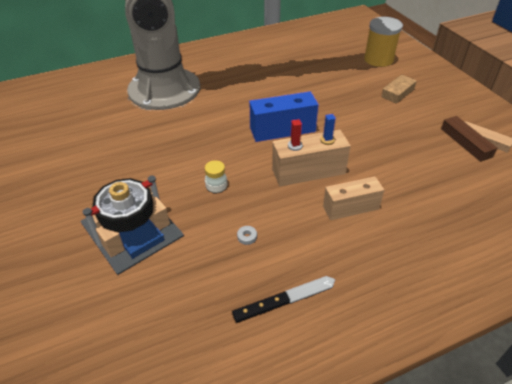

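View pics/top0.png

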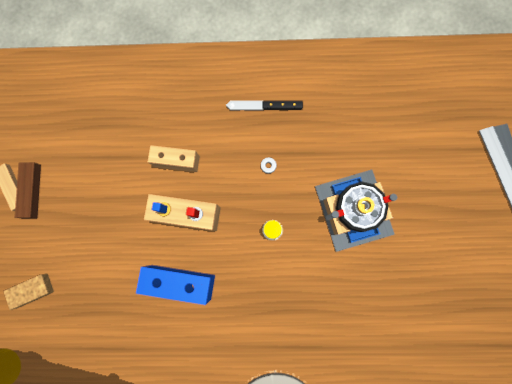

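The large natural rack at top (212,181) / scene (172,310) holds both drifts. Its look-alikes are the blue rack at top (285,175) and the small natural rack at top (158,172). The red drift is at top (211,193), the blue one at top (207,160). The wheel hub is at top (205,365) / scene (195,120). I choose the red-handled drift in the large natural rack.

```bash
cat > m.py <<'E'
from h import *
np.set_printoptions(precision=4,suppress=True)
s=imaging.snapshot('scene'); t=imaging.snapshot('top')
P=lambda n,k,i=0: np.array(imaging.place_of(n,k)[i]['location'])
for k in ['bore_mouth','drift_grip','drift','fat_drift','stand']:
    try:
        a,b=P('scene',k),P('top',k); print(k,*tri(a,b))
    except Exception as e: print(k,e)
bt=P('top','bore_mouth'); bs=P('scene','bore_mouth')
print('bore z.105 top',at_z('top',bt,.105),'scene',at_z('scene',bs,.105))
def holes(n):
    for r in imaging.place_of(n,'rack_hole_a'): print(n,r['location'],round(r['score'],2),at_z(n,r['location'],.085))
holes('scene');holes('top')
def red(im,n):
    hsv=cv2.cvtColor(im,cv2.COLOR_RGB2HSV); m=((hsv[...,0]<6)|(hsv[...,0]>174))&(hsv[...,1]>170)&(hsv[...,2]>70)
    k,l,st,c=cv2.connectedComponentsWithStats(m.astype('uint8'))
    for i in range(1,k):
        if st[i,4]>8: print(n,'red',st[i],c[i][::-1])
red(s,'scene');red(t,'top')
for n,th in [('top','rack'),('top','bore_mouth'),('top','drift')]:
    for r in imaging.masks_of(n,th)[:3]:
        m=r['region'].astype('uint8'); print(th,r['score'],r['location'],cv2.minAreaRect(cv2.findNonZero(m)))
a=cv2.resize(t[175:245,130:230],None,fx=6,fy=6,interpolation=cv2.INTER_CUBIC)
b=cv2.resize(s[90:190,250:350],(420,420),interpolation=cv2.INTER_CUBIC)[:, :]
cv2.imwrite('pics/rk.png',a[:,:,::-1]); 
c=cv2.resize(t[165:245,315:400],None,fx=6,fy=6,interpolation=cv2.INTER_CUBIC)
cv2.imwrite('pics/hub.png',c[:,:,::-1])
E
python3 m.py
```

```text
bore_mouth [ 0.486  -0.1997  0.1025] 0.009896479581986336
drift_grip [0.4813 0.1722 0.1267] 0.006238867597947298
drift [0.4858 0.2148 0.0967] 0.07275808920355305
fat_drift [0.4869 0.2519 0.0871] 0.005011782757807308
stand [ 0.4936 -0.204   0.    ] 0.004815851709407538
bore z.105 top [ 0.4849 -0.2041  0.105 ] scene [ 0.4909 -0.195   0.105 ]
scene [138.9, 328.9] 0.93 [0.4871 0.2586 0.085 ]
scene [189.9, 345.5] 0.85 [0.6381 0.208  0.085 ]
scene [147.3, 293.4] 0.62 [0.4804 0.1738 0.085 ]
scene [104.2, 269.4] 0.61 [0.3114 0.1946 0.085 ]
scene [98.5, 299.9] 0.61 [0.3207 0.2735 0.085 ]
scene [183.5, 366.0] 0.55 [0.6394 0.2546 0.085 ]
scene [145.0, 296.2] 0.38 [0.476  0.1829 0.085 ]
top [284.6, 188.0] 0.93 [0.3191 0.193  0.085 ]
top [158.7, 159.7] 0.92 [0.6099 0.2631 0.085 ]
top [209.9, 161.7] 0.87 [0.4886 0.2559 0.085 ]
top [280.6, 156.5] 0.85 [0.3288 0.2645 0.085 ]
top [156.8, 182.1] 0.79 [0.6134 0.21   0.085 ]
top [211.8, 196.9] 0.64 [0.4827 0.174  0.085 ]
scene red [292 120   9  25 193] [131.601  295.5699]
scene red [143 181   8   6  34] [183.5882 146.1765]
scene red [ 92 206   6   8  36] [210.      94.4444]
top red [383 196   8   7  41] [198.8049 386.439 ]
top red [187 208  12  10  90] [212.2222 192.2667]
top red [337 210   7   8  34] [212.8824 340.3824]
rack 0.85 [286.1, 175.6] ((175.3806610107422, 283.6209411621094), (74.72950744628906, 30.808147430419922), 9.090276718139648)
rack 0.77 [157.0, 172.8] ((172.86155700683594, 158.10769653320312), (51.10231018066406, 21.582042694091797), 7.125016689300537)
rack 0.64 [213.1, 180.6] ((181.7857666015625, 211.9424591064453), (73.73664093017578, 26.303070068359375), 7.907163143157959)
bore_mouth 0.78 [210.1, 357.8] ((360.19268798828125, 207.6422119140625), (69.34662628173828, 75.28515625), 73.3007583618164)
drift 0.6 [209.6, 195.3] ((194.0, 213.5), (13.0, 16.0), 90.0)
```

View pics/rk.png

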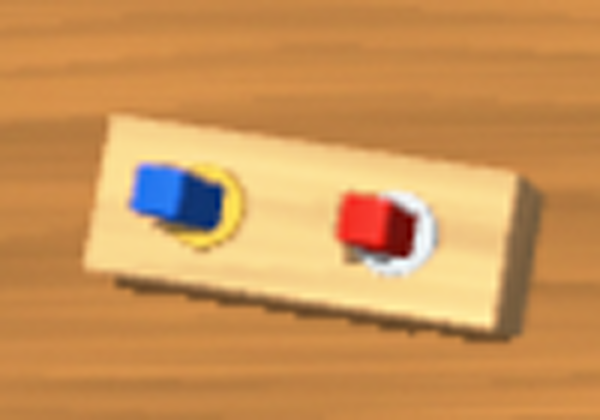

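View pics/hub.png

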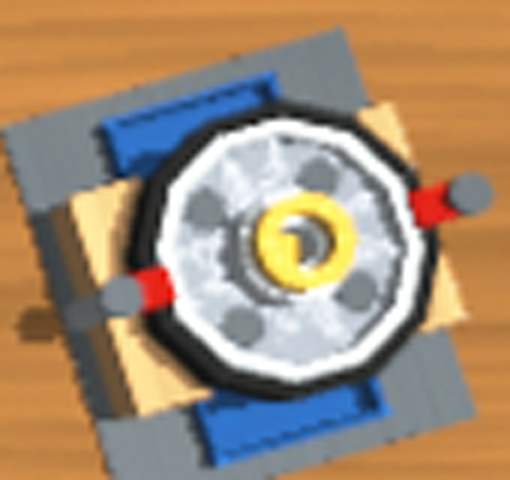

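The rack crop shows the red handle, with its silver collar around crop (395,233), in the right-hand hole. That end is towards -y, so it is hole a. The blue drift is in the other hole. The hub crop shows the brass ring centred at crop (305,242), which is about top (205.3,365.8).

```bash
cat > m2.py <<'E'
from h import *
np.set_printoptions(precision=4,suppress=True)
C=lambda p,o: [o[0]+(p[1]+.5)/6-.5, o[1]+(p[0]+.5)/6-.5]
o=(175,130)
q=[at_z('top',C(p,o),.085)[:2] for p in [(110,115),(520,175),(497,330),(85,268)]]
q=np.array(q); print('rack corners',q.tolist(),'centre',q.mean(0))
d=q[0]-q[1]+q[3]-q[2]; print('rack +y dir yaw deg (0=+y)',np.degrees(np.arctan2(-d[0],d[1])), np.linalg.norm(d)/2)
h=np.array([at_z('top',C(p,o),.151)[:2] for p in [(343,192),(393,200),(385,250),(337,243)]])
d=h[0]-h[1]+h[3]-h[2]; print('handle top',h.mean(0),np.linalg.norm(d)/2,np.degrees(np.arctan2(-d[0],d[1])))
print('collar',at_z('top',C((395,233),o),.091), 'hub ring z.112',at_z('top',C((305,242),(165,315)),.113))
s=imaging.snapshot('scene'); t=imaging.snapshot('top')
def comp(im,mask,c,name):
    k,l,st,cc=cv2.connectedComponentsWithStats(mask.astype('uint8'))
    i=min((i for i in range(1,k) if st[i,4]>30),key=lambda i:np.hypot(*(cc[i][::-1]-c)))
    ct,_=cv2.findContours((l==i).astype('uint8'),cv2.RETR_EXTERNAL,cv2.CHAIN_APPROX_NONE)
    print(name,st[i],cv2.fitEllipse(max(ct,key=len)))
for im,n,c in((t,'top',(205,365)),(s,'scene',(190,121))):
    f=cv2.resize(im,None,fx=4,fy=4,interpolation=cv2.INTER_CUBIC); hsv=cv2.cvtColor(f,cv2.COLOR_RGB2HSV)
    m=(hsv[...,0]>18)&(hsv[...,0]<32)&(hsv[...,1]>110)&(hsv[...,2]>110)
    comp(f,m,np.array(c)*4,n)
for p in [(.485,-.204,.105),(.485,-.204,.121)]: print(proj('scene',p),proj('top',p))
c=cv2.resize(s[165:225,90:160],None,fx=10,fy=10,interpolation=cv2.INTER_CUBIC)
cv2.imwrite('pics/hubs.png',c[:600,:700,::-1])
E
python3 m2.py
```

```text
rack corners [[0.5269322753086647, 0.2890076093361077], [0.5005296062546373, 0.12922657251535288], [0.4412446307702261, 0.13805570363218103], [0.46764983811293226, 0.29719561796860894]] centre [0.4841 0.2134]
rack +y dir yaw deg (0=+y) -9.401898177700536 0.16163171478436314
handle top [0.4776 0.176 ] 0.01779194905551957 -9.673679149779291
collar [0.4785 0.1763 0.091 ] hub ring z.112 [ 0.4887 -0.2052  0.113 ]
top [1429  789   68   66 2528] ((1462.428466796875, 821.2437744140625), (61.90009689331055, 66.97064971923828), 71.0633544921875)
scene [ 438  731   74   68 3057] ((475.39178466796875, 763.5447387695312), (65.76156616210938, 71.57351684570312), 63.515254974365234)
[193.3541 118.6013] [206.9379 364.0514]
[187.4717 116.6884] [206.1969 365.896 ]
```

View pics/hubs.png

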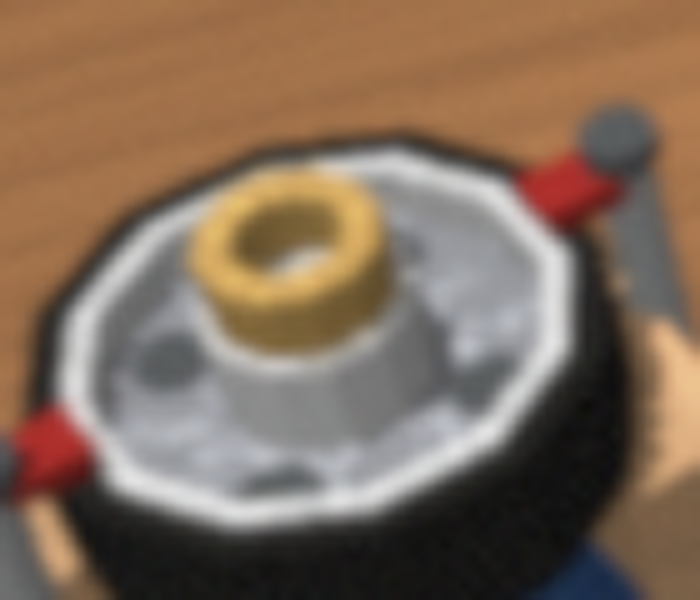

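Emit:
play_rows(rows=[{"az": 0.0714}, {"az": 0.0714}, {"az": 0.0714}, {"az": 0.0714}, {"az": 0.0714}, {"az": 0.0714}, {"az": 0.0714}, {"az": 0.0714}, {"az": 0.0714}, {"az": 0.0714}], grip_force=60)

```text
$.rows[0]: bad value
```

```bash
cat >> h.py <<'E'
def go(target):
    s=robot.sense(); M=rot(s['orientation']).as_matrix()
    d=M.T@(np.array(target)-s['tool_pos']); print('t',s['time'],'pos',s['tool_pos'],'delta tool m',d.round(4),'units',(d/.25).round(4),'tooly',M[:,1].round(3),'F',s['ft_force'].round(2),'w',round(s['grip_width'],4)); return d
E
python3 - <<'E'
from h import *
np.set_printoptions(precision=4,suppress=True)
C=lambda p,o,k: [o[0]+(p[1]+.5)/k-.5, o[1]+(p[0]+.5)/k-.5]
a=C((287,241),(165,90),10); 
for b in ([205.2,365.6],[204.9,365.2],C((305,242),(165,315),6)): print('ring top',tri(a,b))
# drift from scene
print('red handle scene centroid', at_z('scene',[131.6,295.57],.121), tri([131.6,295.57],proj('top',[.478,.1763,.121])), proj('scene',[.478,.1763,.121]))
go([.478,.1763,.23])
E
```

```text
ring top (array([ 0.4875, -0.2028,  0.1197]), np.float64(0.0019230895708564047))
ring top (array([ 0.4881, -0.2024,  0.12  ]), np.float64(0.0009942920208415385))
ring top (array([ 0.4881, -0.2026,  0.1201]), np.float64(0.0014503752304596664))
red handle scene centroid [0.4734 0.1805 0.121 ] (array([0.478 , 0.1766, 0.1253]), np.float64(0.0023473342229165363)) [133.34   294.7871]
t 2.15 pos [0.1301 0.5344 0.2483] delta tool m [-0.4228 -0.2657  0.0183] units [-1.691  -1.0628  0.0731] tooly [ 0.236  0.972 -0.   ] F [ 0.93 -0.45  0.55] w 0.0855
```

Emit:
play_rows(rows=[{"x": 0, "y": 0, "z": 0, "ax": 0, "ay": 0, "az": 0.0714, "hand": 0}, {"x": 0, "y": 0, "z": 0, "ax": 0, "ay": 0, "az": 0.0714, "hand": 0}, {"x": 0, "y": 0, "z": 0, "ax": 0, "ay": 0, "az": 0.0714, "hand": 0}, {"x": 0, "y": 0, "z": 0, "ax": 0, "ay": 0, "az": 0.0714, "hand": 0}, {"x": 0, "y": 0, "z": 0, "ax": 0, "ay": 0, "az": 0.0714, "hand": 0}, {"x": 0, "y": 0, "z": 0, "ax": 0, "ay": 0, "az": 0.0714, "hand": 0}, {"x": 0, "y": 0, "z": 0, "ax": 0, "ay": 0, "az": 0.0714, "hand": 0}, {"x": 0, "y": 0, "z": 0, "ax": 0, "ay": 0, "az": 0.0714, "hand": 0}, {"x": 0, "y": 0, "z": 0, "ax": 0, "ay": 0, "az": 0.0714, "hand": 0}, {"x": 0, "y": 0, "z": 0, "ax": 0, "ay": 0, "az": 0.0714, "hand": 0}], grip_force=60)

```text
time: 3.15
tool_pos: [0.13, 0.5344, 0.2483]
orientation: [-0.0, 0.764, 0.645, 0.0]
ft_force: [0.3, 0.7, -0.5]
grip_width: 0.0856
grasp_force: 0.0
```

```bash
python3 -c "
from h import *
go([.478,.1763,.23])"
```

```text
t 3.15 pos [0.13000576 0.53442254 0.24831197] delta tool m [-0.2943  0.4034  0.0183] units [-1.1773  1.6136  0.0731] tooly [ 0.986 -0.169 -0.   ] F [ 0.32  0.67 -0.54] w 0.0856
```

Emit:
play_rows(rows=[{"x": -0.1, "y": 0.135, "z": 0, "ax": 0, "ay": 0, "az": 0, "hand": 0}, {"x": -0.1, "y": 0.135, "z": 0, "ax": 0, "ay": 0, "az": 0, "hand": 0}, {"x": -0.1, "y": 0.135, "z": 0, "ax": 0, "ay": 0, "az": 0, "hand": 0}, {"x": -0.1, "y": 0.135, "z": 0, "ax": 0, "ay": 0, "az": 0, "hand": 0}, {"x": -0.1, "y": 0.135, "z": 0, "ax": 0, "ay": 0, "az": 0, "hand": 0}, {"x": -0.1, "y": 0.135, "z": 0, "ax": 0, "ay": 0, "az": 0, "hand": 0}, {"x": -0.1, "y": 0.135, "z": 0, "ax": 0, "ay": 0, "az": 0, "hand": 0}, {"x": -0.1, "y": 0.135, "z": 0, "ax": 0, "ay": 0, "az": 0, "hand": 0}, {"x": -0.1, "y": 0.135, "z": 0, "ax": 0, "ay": 0, "az": 0, "hand": 0}, {"x": -0.1, "y": 0.135, "z": 0, "ax": 0, "ay": 0, "az": 0, "hand": 0}])

```text
time: 4.15
tool_pos: [0.4234, 0.2317, 0.2486]
orientation: [-0.0, 0.762, 0.647, 0.0]
ft_force: [1.3, 0.4, 0.6]
grip_width: 0.0852
grasp_force: 0.0
```

```bash
python3 -c "
from h import *
go([.478,.1763,.121])"
```

```text
t 4.15 pos [0.42338212 0.23167517 0.24861051] delta tool m [-0.0459  0.0628  0.1276] units [-0.1836  0.2513  0.5104] tooly [ 0.987 -0.162  0.   ] F [1.27 0.4  0.57] w 0.0852
```

Emit:
play_rows(rows=[{"x": -0.092, "y": 0.126, "z": 0, "ax": 0, "ay": 0, "az": 0, "hand": 0}, {"x": -0.092, "y": 0.126, "z": 0, "ax": 0, "ay": 0, "az": 0, "hand": 0}, {"x": 0, "y": 0, "z": 0, "ax": 0, "ay": 0, "az": 0, "hand": 0}, {"x": 0, "y": 0, "z": 0.13, "ax": 0, "ay": 0, "az": 0, "hand": 0}, {"x": 0, "y": 0, "z": 0.1, "ax": 0, "ay": 0, "az": 0, "hand": 0}, {"x": 0, "y": 0, "z": 0.1, "ax": 0, "ay": 0, "az": 0, "hand": 0}, {"x": 0, "y": 0, "z": 0.1, "ax": 0, "ay": 0, "az": 0, "hand": 0}, {"x": 0, "y": 0, "z": 0.08, "ax": 0, "ay": 0, "az": 0, "hand": 0}, {"x": 0, "y": 0, "z": 0, "ax": 0, "ay": 0, "az": 0, "hand": 0}, {"x": 0, "y": 0, "z": 0, "ax": 0, "ay": 0, "az": 0, "hand": 0}])

```text
time: 5.15
tool_pos: [0.477, 0.1777, 0.1211]
orientation: [-0.0, 0.762, 0.647, -0.0]
ft_force: [0.8, 0.6, 0.7]
grip_width: 0.0853
grasp_force: 0.0
```

```bash
python3 -c "
from h import *
go([.478,.1763,.121])
s=imaging.snapshot('scene');t=imaging.snapshot('top')
a=cv2.resize(s[60:200,220:400],(640,498));b=cv2.resize(t[170:250,120:240],(640,427))
cv2.imwrite('pics/g1.png',cv2.resize(np.vstack([a,b]),(415,600))[:,:,::-1])"
```

```text
t 5.15 pos [0.4770044  0.17769427 0.1211075 ] delta tool m [-0.0012  0.0012  0.0001] units [-0.0049  0.0048  0.0004] tooly [ 0.987 -0.162 -0.   ] F [0.78 0.62 0.74] w 0.0853
```

View pics/g1.png

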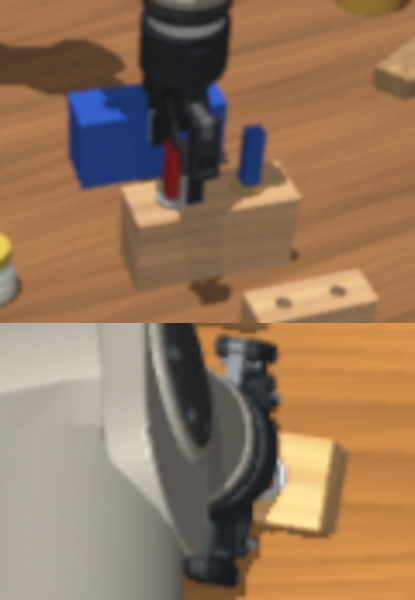

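The fingers straddle the red handle, at scene crop (172,165), with the blue drift clear on the right. I'll close with a small correction.

Emit:
play_rows(rows=[{"x": -0.005, "y": 0.005, "z": 0, "ax": 0, "ay": 0, "az": 0, "hand": 0.3}, {"x": 0, "y": 0, "z": 0, "ax": 0, "ay": 0, "az": 0, "hand": 0.6}, {"x": 0, "y": 0, "z": 0, "ax": 0, "ay": 0, "az": 0, "hand": 1}, {"x": 0, "y": 0, "z": 0, "ax": 0, "ay": 0, "az": 0, "hand": 1}, {"x": 0, "y": 0, "z": 0, "ax": 0, "ay": 0, "az": 0, "hand": 1}, {"x": 0, "y": 0, "z": 0, "ax": 0, "ay": 0, "az": 0, "hand": 1}, {"x": 0, "y": 0, "z": 0, "ax": 0, "ay": 0, "az": 0, "hand": 1}, {"x": 0, "y": 0, "z": 0, "ax": 0, "ay": 0, "az": 0, "hand": 1}, {"x": 0, "y": 0, "z": 0, "ax": 0, "ay": 0, "az": 0, "hand": 1}, {"x": 0, "y": 0, "z": 0, "ax": 0, "ay": 0, "az": 0, "hand": 1}], grip_force=80)

```text
time: 6.25
tool_pos: [0.478, 0.1759, 0.121]
orientation: [-0.0, 0.762, 0.647, -0.0]
ft_force: [-2.4, 0.2, 4.1]
grip_width: 0.0169
grasp_force: 78.2
```

Emit:
play_rows(rows=[{"x": 0, "y": 0, "z": -0.04, "ax": 0, "ay": 0, "az": 0, "hand": 1}, {"x": 0, "y": 0, "z": -0.08, "ax": 0, "ay": 0, "az": 0, "hand": 1}, {"x": 0, "y": 0, "z": -0.08, "ax": 0, "ay": 0, "az": 0, "hand": 1}, {"x": 0, "y": 0, "z": -0.08, "ax": 0, "ay": 0, "az": 0, "hand": 1}, {"x": 0, "y": 0, "z": -0.08, "ax": 0, "ay": 0, "az": 0, "hand": 1}, {"x": 0, "y": 0, "z": -0.08, "ax": 0, "ay": 0, "az": 0, "hand": 1}, {"x": 0, "y": 0, "z": -0.08, "ax": 0, "ay": 0, "az": 0, "hand": 1}, {"x": 0, "y": 0, "z": -0.08, "ax": 0, "ay": 0, "az": 0, "hand": 1}, {"x": 0, "y": 0, "z": 0, "ax": 0, "ay": 0, "az": 0, "hand": 1}, {"x": 0, "y": 0, "z": 0, "ax": 0, "ay": 0, "az": 0, "hand": 1}])

```text
time: 7.25
tool_pos: [0.478, 0.1756, 0.2703]
orientation: [0.0, 0.763, 0.647, -0.0]
ft_force: [-0.7, -0.2, -2.5]
grip_width: 0.0172
grasp_force: 78.5
```

```bash
python3 -c "
from h import *
go([.488,-.2025,.27])"
```

```text
t 7.25 pos [0.47801365 0.175566   0.27030655] delta tool m [-0.3714  0.0714  0.0004] units [-1.4856  0.2858  0.0016] tooly [ 0.987 -0.163 -0.   ] F [-0.73 -0.24 -2.48] w 0.0172
```

Emit:
play_rows(rows=[{"x": -0.1, "y": 0.019, "z": 0, "ax": 0, "ay": 0, "az": 0, "hand": 1}, {"x": -0.18, "y": 0.035, "z": 0, "ax": 0, "ay": 0, "az": 0, "hand": 1}, {"x": -0.19, "y": 0.037, "z": 0, "ax": 0, "ay": 0, "az": 0, "hand": 1}, {"x": -0.19, "y": 0.037, "z": 0, "ax": 0, "ay": 0, "az": 0, "hand": 1}, {"x": -0.19, "y": 0.037, "z": 0, "ax": 0, "ay": 0, "az": 0, "hand": 1}, {"x": -0.19, "y": 0.037, "z": 0, "ax": 0, "ay": 0, "az": 0, "hand": 1}, {"x": -0.19, "y": 0.036, "z": 0, "ax": 0, "ay": 0, "az": 0, "hand": 1}, {"x": -0.17, "y": 0.032, "z": 0, "ax": 0, "ay": 0, "az": 0, "hand": 1}, {"x": -0.085, "y": 0.016, "z": 0, "ax": 0, "ay": 0, "az": 0, "hand": 1}, {"x": 0, "y": 0, "z": 0, "ax": 0, "ay": 0, "az": 0, "hand": 1}])

```text
time: 8.25
tool_pos: [0.4858, -0.2073, 0.2693]
orientation: [0.0, 0.765, 0.644, -0.002]
ft_force: [-0.3, -0.1, -3.3]
grip_width: 0.0169
grasp_force: 78.1
```

```bash
python3 -c "
from h import *
go([.488,-.2025,.27])
s=imaging.snapshot('scene');t=imaging.snapshot('top')
for n in('scene','top'):
  for k in('drift_tip','drift_grip'): print(n,k,imaging.place_of(n,k)[:2])
p=robot.sense()['tool_pos']
print('expect tip',proj('scene',p-[0,0,.108]),'collar',proj('scene',p-[0,0,.036]))
cv2.imwrite('pics/h1.png',np.hstack([cv2.resize(s[85:225,70:170],(428,600),interpolation=cv2.INTER_CUBIC),cv2.resize(t[155:255,315:375],(360,600),interpolation=cv2.INTER_CUBIC)])[:,:,::-1])"
```

```text
t 8.25 pos [ 0.48580903 -0.20731363  0.26928898] delta tool m [ 0.0051  0.0013 -0.0007] units [ 0.0205  0.0053 -0.0029] tooly [ 0.985 -0.172 -0.003] F [-0.31 -0.09 -3.29] w 0.0169
scene drift_tip [{'location': [172.5, 110.8], 'score': 0.88}]
scene drift_grip [{'location': [121.2, 98.3], 'score': 0.78}]
top drift_tip [{'location': [201.4, 370.8], 'score': 0.68}, {'location': [213.6, 185.1], 'score': 0.21}]
top drift_grip [{'location': [195.5, 385.4], 'score': 0.71}]
expect tip [172.2205475  114.06156107] collar [141.51505658 104.23223645]
```

View pics/h1.png

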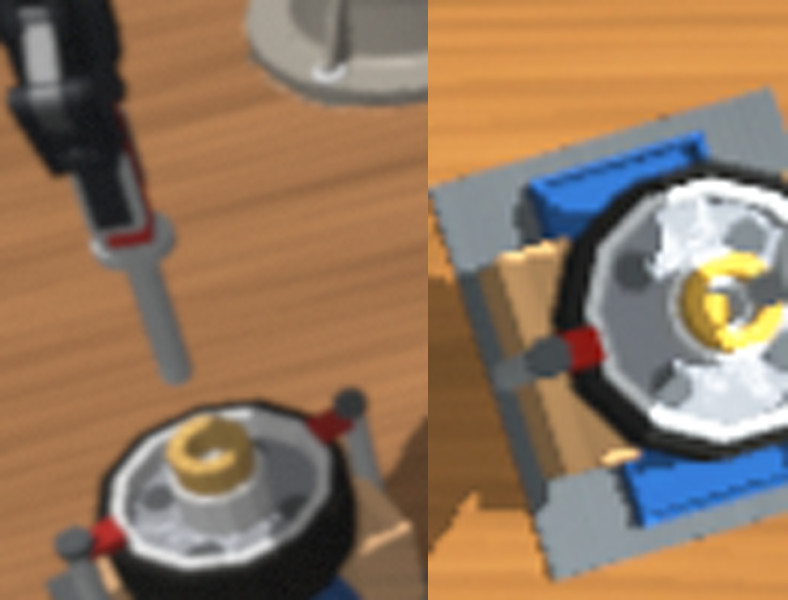

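The drift hangs upright over the wheel, with its tip at about scene (172,111). That is left of where I expected it, (172,114). I'll let the arm settle and measure again.

Emit:
play_rows(rows=[{"x": 0.01, "y": 0.0025, "z": 0, "ax": 0, "ay": 0, "az": 0, "hand": 1}, {"x": 0.01, "y": 0.0025, "z": 0, "ax": 0, "ay": 0, "az": 0, "hand": 1}, {"x": 0, "y": 0, "z": 0, "ax": 0, "ay": 0, "az": 0, "hand": 1}, {"x": 0, "y": 0, "z": 0, "ax": 0, "ay": 0, "az": 0, "hand": 1}, {"x": 0, "y": 0, "z": 0, "ax": 0, "ay": 0, "az": 0, "hand": 1}])

```text
time: 9.05
tool_pos: [0.4903, -0.1975, 0.2709]
orientation: [0.0, 0.762, 0.647, -0.0]
ft_force: [1.5, -0.4, -2.1]
grip_width: 0.0168
grasp_force: 78.1
```

```bash
cat > tip.py <<'E'
from h import *
np.set_printoptions(precision=4,suppress=True)
go([.488,-.2025,.27])
p=robot.sense()['tool_pos']; T=p-[0,0,.108]
A=[];B=[]
for i in range(3):
    s=imaging.snapshot('scene'); r=imaging.place_of('scene','drift_tip'); A.append(r[0]['location'])
    t=imaging.snapshot('top'); r=imaging.place_of('top','drift_tip'); B+= [r[0]['location']] if r else []
a=np.mean(A,0); print('scene tip',A,'exp',proj('scene',T)); print('top tip',B,'exp',proj('top',T))
print('scene tip world at expected z',at_z('scene',a,T[2]))
if B: print('top world',at_z('top',np.mean(B,0),T[2]),'tri',tri(a,np.mean(B,0)))
def axis(im):  # grey shank centre per row, scene
    g=im.astype(float); out=[]
    bright=im.min(2)
    for r in range(int(a[0])-20,int(a[0])-1,2):
        row=im[r,85:135].astype(int); sat=row.max(1)-row.min(1); c=np.where((sat<22)&(row.max(1)>60))[0]
        if len(c): out.append((r,85+c.mean(),len(c)))
    return out
ax=axis(s); print('shank',[(r,round(c,1),n) for r,c,n in ax])
print('exp shank',[proj('scene',p-[0,0,z]).round(1).tolist() for z in(.05,.07,.09,.108)])
E
python3 tip.py
```

```text
t 9.05 pos [ 0.4903 -0.1975  0.2709] delta tool m [-0.0053 -0.0015  0.0009] units [-0.0213 -0.0059  0.0034] tooly [ 0.987 -0.163  0.   ] F [ 1.53 -0.43 -2.13] w 0.0168
scene tip [[172.8, 113.6], [171.7, 115.3], [171.5, 112.8]] exp [172.1305 115.5849]
top tip [[200.2, 369.8], [194.0, 375.2], [203.1, 367.4]] exp [201.6342 367.7638]
scene tip world at expected z [ 0.4887 -0.2002  0.1629]
top world [ 0.4955 -0.2041  0.1629] tri (array([ 0.495 , -0.2013,  0.1687]), np.float64(0.0023026130832365967))
shank [(152, np.float64(111.0), 7), (154, np.float64(111.5), 6), (156, np.float64(112.0), 7), (158, np.float64(113.0), 7), (160, np.float64(113.5), 6), (162, np.float64(114.0), 7), (164, np.float64(114.5), 6), (166, np.float64(115.0), 7), (168, np.float64(116.0), 7), (170, np.float64(116.5), 6)]
exp shank [[147.7, 107.8], [156.4, 110.6], [164.8, 113.3], [172.1, 115.6]]
```

Run:
```python
from h import *
np.set_printoptions(precision=4,suppress=True)
go([.487,-.2045,.27]); p=robot.sense()['tool_pos']
s=imaging.snapshot('scene')
f=cv2.resize(s,None,fx=4,fy=4,interpolation=cv2.INTER_CUBIC).astype(int)
rs=[];cs=[]
for r in range(150*4,170*4):
    row=f[r,90*4:130*4]; sat=row.max(1)-row.min(1); c=np.where((sat<25)&(row.max(1)>55))[0]
    if len(c): rs.append((r+.5)/4-.5); cs.append((360+c.mean()+.5)/4-.5)
k=np.polyfit(rs,cs,1); print('axis slope',k, 'res',np.std(np.polyval(k,rs)-cs))
for z in(.06,.09,.108): e=proj('scene',p-[0,0,z]); print(z,'exp',e,'seen col',np.polyval(k,e[0]))
a=[188.7,118.25]
print('seen axis at ring row',np.polyval(k,a[0]))
for z in (.118,.12): print('ring scene',at_z('scene',a,z),'top',at_z('top',[205.1,365.5],z))
# px per m of scene for x,y shift at ring
b=proj('scene',[.488,-.203,.12]); print('dx',proj('scene',[.498,-.203,.12])-b,'dy',proj('scene',[.488,-.193,.12])-b)
c=cv2.resize(s[160:205,90:150],None,fx=12,fy=12,interpolation=cv2.INTER_CUBIC); cv2.imwrite('pics/h2.png',c[:,:,::-1])
```

```text
t 9.65 pos [ 0.4904 -0.1975  0.2708] delta tool m [-0.0075 -0.0022  0.0008] units [-0.03   -0.0087  0.0032] tooly [ 0.987 -0.163  0.   ] F [ 0.11 -0.47 -3.11] w 0.0172
axis slope [ 0.3171 62.6544] res 0.06418939790439343
0.06 exp [152.1156 109.2611] seen col 110.89565998863
0.09 exp [164.8455 113.2928] seen col 114.93273976072149
0.108 exp [172.1645 115.6108] seen col 117.25385737721513
seen axis at ring row 122.49785630567276
ring scene [ 0.4862 -0.202   0.118 ] top [ 0.4877 -0.2041  0.118 ]
ring scene [ 0.4884 -0.202   0.12  ] top [ 0.4875 -0.2035  0.12  ]
dx [3.4779 1.0579] dy [-1.5419  5.2838]
```

View pics/h2.png

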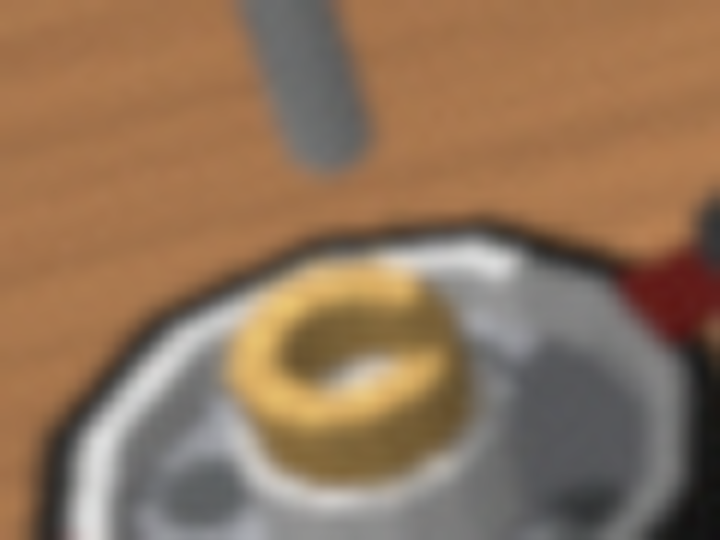

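Emit:
play_rows(rows=[{"x": -0.0145, "y": -0.003, "z": 0, "ax": 0, "ay": 0, "az": 0, "hand": 1}, {"x": -0.014, "y": -0.003, "z": 0, "ax": 0, "ay": 0, "az": 0, "hand": 1}, {"x": 0, "y": 0, "z": 0.05, "ax": 0, "ay": 0, "az": 0, "hand": 1}, {"x": 0, "y": 0, "z": 0.06, "ax": 0, "ay": 0, "az": 0, "hand": 1}, {"x": 0, "y": 0, "z": 0.03, "ax": 0, "ay": 0, "az": 0, "hand": 1}, {"x": 0, "y": 0, "z": 0, "ax": 0, "ay": 0, "az": 0, "hand": 1}, {"x": 0, "y": 0, "z": 0, "ax": 0, "ay": 0, "az": 0, "hand": 1}, {"x": 0, "y": 0, "z": 0, "ax": 0, "ay": 0, "az": 0, "hand": 1}, {"x": 0, "y": 0, "z": 0, "ax": 0, "ay": 0, "az": 0, "hand": 1}])

```text
time: 10.6
tool_pos: [0.4881, -0.2044, 0.2364]
orientation: [0.001, 0.762, 0.647, 0.0]
ft_force: [-0.2, -0.8, -2.2]
grip_width: 0.0173
grasp_force: 78.3
```

Run:
```python
from h import *
go([.4878,-.2043,.232])
s=imaging.snapshot('scene');t=imaging.snapshot('top')
cv2.imwrite('pics/h3.png',np.hstack([cv2.resize(s[150:205,90:150],(480,440),interpolation=cv2.INTER_CUBIC),cv2.resize(t[180:235,345:385],(320,440),interpolation=cv2.INTER_CUBIC)])[:,:,::-1])
```

```text
t 10.6 pos [ 0.48813862 -0.20443771  0.23644763] delta tool m [ 0.0001 -0.0004  0.0044] units [ 0.0003 -0.0015  0.0178] tooly [ 0.987 -0.163  0.001] F [-0.2  -0.84 -2.23] w 0.0173
```

View pics/h3.png

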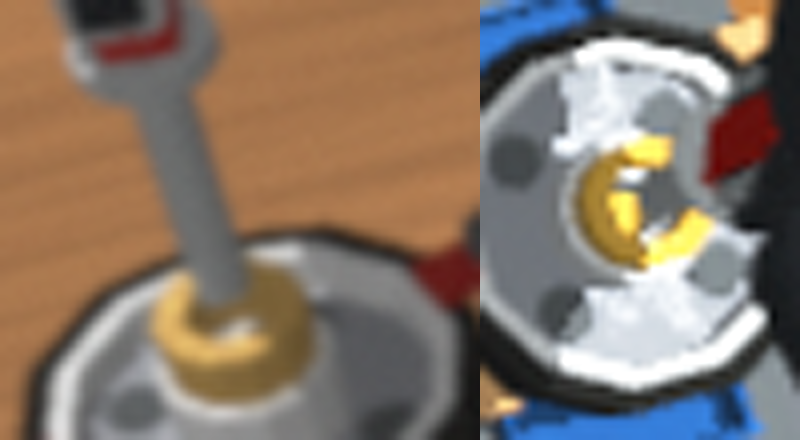

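The tip hangs right over the ring hole: scene crop shank end (228,295), hole centre about (232,315). I'll go down.

Emit:
play_rows(rows=[{"x": 0, "y": -0.001, "z": 0.02, "ax": 0, "ay": 0, "az": 0, "hand": 1}, {"x": 0, "y": 0, "z": 0.02, "ax": 0, "ay": 0, "az": 0, "hand": 1}, {"x": 0, "y": 0, "z": 0.02, "ax": 0, "ay": 0, "az": 0, "hand": 1}, {"x": 0, "y": 0, "z": 0.012, "ax": 0, "ay": 0, "az": 0, "hand": 1}, {"x": 0, "y": 0, "z": 0, "ax": 0, "ay": 0, "az": 0, "hand": 1}, {"x": 0, "y": 0, "z": 0, "ax": 0, "ay": 0, "az": 0, "hand": 1}])

```text
time: 11.3
tool_pos: [0.4875, -0.2042, 0.2177]
orientation: [-0.0, 0.762, 0.647, -0.0]
ft_force: [0.3, -0.4, -1.3]
grip_width: 0.0168
grasp_force: 78.3
```

Emit:
play_rows(rows=[{"x": 0, "y": 0, "z": 0.006, "ax": 0, "ay": 0, "az": 0, "hand": 1}, {"x": 0, "y": 0, "z": 0.006, "ax": 0, "ay": 0, "az": 0, "hand": 1}, {"x": 0, "y": 0, "z": 0.006, "ax": 0, "ay": 0, "az": 0, "hand": 1}, {"x": 0, "y": 0, "z": 0, "ax": 0, "ay": 0, "az": 0, "hand": 1}])

```text
time: 11.7
tool_pos: [0.4874, -0.2041, 0.2131]
orientation: [-0.0, 0.762, 0.647, -0.0]
ft_force: [-0.1, 0.5, -2.4]
grip_width: 0.0168
grasp_force: 78.3
```

Emit:
play_rows(rows=[{"x": 0, "y": 0, "z": 0.004, "ax": 0, "ay": 0, "az": 0, "hand": 1}, {"x": 0, "y": 0, "z": 0.004, "ax": 0, "ay": 0, "az": 0, "hand": 1}, {"x": 0, "y": 0, "z": 0, "ax": 0, "ay": 0, "az": 0, "hand": 1}])

```text
time: 12.0
tool_pos: [0.4874, -0.2041, 0.2112]
orientation: [-0.0, 0.762, 0.647, -0.0]
ft_force: [0.5, 1.4, -2.3]
grip_width: 0.0171
grasp_force: 78.3
```

Emit:
play_rows(rows=[{"x": 0, "y": 0, "z": 0.004, "ax": 0, "ay": 0, "az": 0, "hand": 1}, {"x": 0, "y": 0, "z": 0.004, "ax": 0, "ay": 0, "az": 0, "hand": 1}, {"x": 0, "y": 0, "z": 0, "ax": 0, "ay": 0, "az": 0, "hand": 1}])

```text
time: 12.3
tool_pos: [0.4874, -0.2041, 0.2091]
orientation: [-0.0, 0.762, 0.647, -0.0]
ft_force: [-0.9, 0.3, -1.3]
grip_width: 0.0172
grasp_force: 78.3
```

Emit:
play_rows(rows=[{"x": 0, "y": 0, "z": 0.004, "ax": 0, "ay": 0, "az": 0, "hand": 1}, {"x": 0, "y": 0, "z": 0.004, "ax": 0, "ay": 0, "az": 0, "hand": 1}, {"x": 0, "y": 0, "z": 0, "ax": 0, "ay": 0, "az": 0, "hand": 1}])

```text
time: 12.6
tool_pos: [0.4874, -0.2041, 0.2071]
orientation: [-0.0, 0.762, 0.647, -0.0]
ft_force: [-1.5, 0.2, -2.1]
grip_width: 0.0172
grasp_force: 78.3
```

Emit:
play_rows(rows=[{"x": 0, "y": 0, "z": 0.004, "ax": 0, "ay": 0, "az": 0, "hand": 1}, {"x": 0, "y": 0, "z": 0.004, "ax": 0, "ay": 0, "az": 0, "hand": 1}, {"x": 0, "y": 0, "z": 0.004, "ax": 0, "ay": 0, "az": 0, "hand": 1}, {"x": 0, "y": 0, "z": 0.004, "ax": 0, "ay": 0, "az": 0, "hand": 1}, {"x": 0, "y": 0, "z": 0.004, "ax": 0, "ay": 0, "az": 0, "hand": 1}])

```text
time: 13.1
tool_pos: [0.4875, -0.2041, 0.2022]
orientation: [-0.0, 0.762, 0.647, 0.0]
ft_force: [0.2, -0.4, -2.3]
grip_width: 0.0169
grasp_force: 78.3
```

Emit:
play_rows(rows=[{"x": 0, "y": 0, "z": 0.004, "ax": 0, "ay": 0, "az": 0, "hand": 1}, {"x": 0, "y": 0, "z": 0.004, "ax": 0, "ay": 0, "az": 0, "hand": 1}, {"x": 0, "y": 0, "z": 0.004, "ax": 0, "ay": 0, "az": 0, "hand": 1}])

```text
time: 13.4
tool_pos: [0.4875, -0.2041, 0.1992]
orientation: [-0.0, 0.762, 0.647, 0.0]
ft_force: [0.1, 0.1, -2.0]
grip_width: 0.0172
grasp_force: 78.3
```

Emit:
play_rows(rows=[{"x": 0, "y": 0, "z": 0.004, "ax": 0, "ay": 0, "az": 0, "hand": 1}, {"x": 0, "y": 0, "z": 0.004, "ax": 0, "ay": 0, "az": 0, "hand": 1}])

```text
time: 13.6
tool_pos: [0.4875, -0.2042, 0.1972]
orientation: [0.0, 0.762, 0.647, 0.0]
ft_force: [0.4, 0.5, -3.0]
grip_width: 0.0172
grasp_force: 78.3
```

Emit:
play_rows(rows=[{"x": 0, "y": 0, "z": 0.004, "ax": 0, "ay": 0, "az": 0, "hand": 1}, {"x": 0, "y": 0, "z": 0.004, "ax": 0, "ay": 0, "az": 0, "hand": 1}])

```text
time: 13.8
tool_pos: [0.4875, -0.2042, 0.1953]
orientation: [-0.0, 0.762, 0.647, -0.0]
ft_force: [-0.6, 0.9, -1.8]
grip_width: 0.0169
grasp_force: 78.2
```

Emit:
play_rows(rows=[{"x": 0, "y": 0, "z": 0.004, "ax": 0, "ay": 0, "az": 0, "hand": 1}, {"x": 0, "y": 0, "z": 0.004, "ax": 0, "ay": 0, "az": 0, "hand": 1}])

```text
time: 14.0
tool_pos: [0.4872, -0.2042, 0.1932]
orientation: [-0.0, 0.762, 0.647, -0.0]
ft_force: [-1.2, -0.4, -1.2]
grip_width: 0.0169
grasp_force: 78.2
```

Emit:
play_rows(rows=[{"x": 0, "y": 0, "z": 0.004, "ax": 0, "ay": 0, "az": 0, "hand": 1}, {"x": 0, "y": 0, "z": 0.004, "ax": 0, "ay": 0, "az": 0, "hand": 1}])

```text
time: 14.2
tool_pos: [0.4874, -0.2045, 0.1926]
orientation: [0.0, 0.762, 0.647, 0.0]
ft_force: [-2.6, 1.1, 7.4]
grip_width: 0.017
grasp_force: 79.4
```

Emit:
play_rows(rows=[{"x": 0, "y": 0, "z": 0.002, "ax": 0, "ay": 0, "az": 0, "hand": 1}, {"x": 0, "y": 0, "z": 0.002, "ax": 0, "ay": 0, "az": 0, "hand": 1}])

```text
time: 14.4
tool_pos: [0.4874, -0.2046, 0.1918]
orientation: [0.0, 0.763, 0.647, 0.0]
ft_force: [-1.8, 0.8, 7.6]
grip_width: 0.017
grasp_force: 79.4
```

Emit:
play_rows(rows=[{"x": 0, "y": 0, "z": 0.002, "ax": 0, "ay": 0, "az": 0, "hand": 1}, {"x": 0, "y": 0, "z": 0.002, "ax": 0, "ay": 0, "az": 0, "hand": 1}])

```text
time: 14.6
tool_pos: [0.4874, -0.2046, 0.1909]
orientation: [0.0, 0.763, 0.647, 0.0]
ft_force: [-3.0, 0.4, 7.6]
grip_width: 0.0169
grasp_force: 79.4
```

Emit:
play_rows(rows=[{"x": 0, "y": 0, "z": 0.003, "ax": 0, "ay": 0, "az": 0, "hand": 1}, {"x": 0, "y": 0, "z": 0.003, "ax": 0, "ay": 0, "az": 0, "hand": 1}, {"x": 0, "y": 0, "z": 0.003, "ax": 0, "ay": 0, "az": 0, "hand": 1}, {"x": 0, "y": 0, "z": 0.003, "ax": 0, "ay": 0, "az": 0, "hand": 1}])

```text
time: 15.0
tool_pos: [0.4874, -0.2046, 0.1879]
orientation: [0.0, 0.763, 0.647, 0.0]
ft_force: [-3.5, 0.6, 7.0]
grip_width: 0.017
grasp_force: 79.4
```

Emit:
play_rows(rows=[{"x": 0, "y": 0, "z": 0.003, "ax": 0, "ay": 0, "az": 0, "hand": 1}, {"x": 0, "y": 0, "z": 0.003, "ax": 0, "ay": 0, "az": 0, "hand": 1}, {"x": 0, "y": 0, "z": 0.003, "ax": 0, "ay": 0, "az": 0, "hand": 1}, {"x": 0, "y": 0, "z": 0.003, "ax": 0, "ay": 0, "az": 0, "hand": 1}, {"x": 0, "y": 0, "z": 0.003, "ax": 0, "ay": 0, "az": 0, "hand": 1}])

```text
time: 15.5
tool_pos: [0.4874, -0.2046, 0.1842]
orientation: [0.0, 0.763, 0.647, 0.0]
ft_force: [-3.1, 0.1, 7.8]
grip_width: 0.017
grasp_force: 79.4
```

Emit:
play_rows(rows=[{"x": 0, "y": 0, "z": 0.003, "ax": 0, "ay": 0, "az": 0, "hand": 1}, {"x": 0, "y": 0, "z": 0.003, "ax": 0, "ay": 0, "az": 0, "hand": 1}, {"x": 0, "y": 0, "z": 0.003, "ax": 0, "ay": 0, "az": 0, "hand": 1}, {"x": 0, "y": 0, "z": 0.003, "ax": 0, "ay": 0, "az": 0, "hand": 1}, {"x": 0, "y": 0, "z": 0.003, "ax": 0, "ay": 0, "az": 0, "hand": 1}])

```text
time: 16.0
tool_pos: [0.4874, -0.2046, 0.1804]
orientation: [0.0, 0.763, 0.647, 0.0]
ft_force: [-2.7, 0.6, 7.1]
grip_width: 0.0172
grasp_force: 79.4
```

Emit:
play_rows(rows=[{"x": 0, "y": 0, "z": 0.003, "ax": 0, "ay": 0, "az": 0, "hand": 1}, {"x": 0, "y": 0, "z": 0.003, "ax": 0, "ay": 0, "az": 0, "hand": 1}, {"x": 0, "y": 0, "z": 0.003, "ax": 0, "ay": 0, "az": 0, "hand": 1}, {"x": 0, "y": 0, "z": 0.003, "ax": 0, "ay": 0, "az": 0, "hand": 1}, {"x": 0, "y": 0, "z": 0.003, "ax": 0, "ay": 0, "az": 0, "hand": 1}, {"x": 0, "y": 0, "z": 0.003, "ax": 0, "ay": 0, "az": 0, "hand": 1}])

```text
time: 16.6
tool_pos: [0.4874, -0.2046, 0.1758]
orientation: [0.0, 0.763, 0.647, 0.0]
ft_force: [-3.7, -0.0, 7.2]
grip_width: 0.0167
grasp_force: 79.4
```

Emit:
play_rows(rows=[{"x": 0, "y": 0, "z": 0.003, "ax": 0, "ay": 0, "az": 0, "hand": 1}, {"x": 0, "y": 0, "z": 0.003, "ax": 0, "ay": 0, "az": 0, "hand": 1}, {"x": 0, "y": 0, "z": 0.003, "ax": 0, "ay": 0, "az": 0, "hand": 1}, {"x": 0, "y": 0, "z": 0.003, "ax": 0, "ay": 0, "az": 0, "hand": 1}, {"x": 0, "y": 0, "z": 0.003, "ax": 0, "ay": 0, "az": 0, "hand": 1}])

```text
time: 17.1
tool_pos: [0.4873, -0.2046, 0.1721]
orientation: [0.0, 0.763, 0.647, 0.0]
ft_force: [-2.5, 0.6, 7.7]
grip_width: 0.0169
grasp_force: 79.5
```

Emit:
play_rows(rows=[{"x": 0, "y": 0, "z": 0.003, "ax": 0, "ay": 0, "az": 0, "hand": 1}, {"x": 0, "y": 0, "z": 0.003, "ax": 0, "ay": 0, "az": 0, "hand": 1}, {"x": 0, "y": 0, "z": 0.003, "ax": 0, "ay": 0, "az": 0, "hand": 1}, {"x": 0, "y": 0, "z": 0.003, "ax": 0, "ay": 0, "az": 0, "hand": 1}])

```text
time: 17.5
tool_pos: [0.4872, -0.2047, 0.169]
orientation: [0.0, 0.763, 0.647, 0.0]
ft_force: [-3.5, 1.2, 7.6]
grip_width: 0.0169
grasp_force: 79.5
```

Emit:
play_rows(rows=[{"x": 0, "y": 0, "z": 0.003, "ax": 0, "ay": 0, "az": 0, "hand": 1}, {"x": 0, "y": 0, "z": 0.003, "ax": 0, "ay": 0, "az": 0, "hand": 1}, {"x": 0, "y": 0, "z": 0.003, "ax": 0, "ay": 0, "az": 0, "hand": 1}, {"x": 0, "y": 0, "z": 0.003, "ax": 0, "ay": 0, "az": 0, "hand": 1}, {"x": 0, "y": 0, "z": 0.003, "ax": 0, "ay": 0, "az": 0, "hand": 1}])

```text
time: 18.0
tool_pos: [0.487, -0.2048, 0.1652]
orientation: [-0.0, 0.763, 0.647, -0.0]
ft_force: [-2.8, -0.2, 4.9]
grip_width: 0.0172
grasp_force: 79.5
```

Emit:
play_rows(rows=[{"x": 0, "y": 0, "z": 0.003, "ax": 0, "ay": 0, "az": 0, "hand": 1}, {"x": 0, "y": 0, "z": 0.003, "ax": 0, "ay": 0, "az": 0, "hand": 1}])

```text
time: 18.2
tool_pos: [0.4869, -0.2047, 0.1624]
orientation: [-0.0, 0.763, 0.647, -0.0]
ft_force: [-2.4, -0.3, -1.5]
grip_width: 0.0174
grasp_force: 78.4
```

Emit:
play_rows(rows=[{"x": 0, "y": 0, "z": 0.003, "ax": 0, "ay": 0, "az": 0, "hand": 1}, {"x": 0, "y": 0, "z": 0.003, "ax": 0, "ay": 0, "az": 0, "hand": 1}])

```text
time: 18.4
tool_pos: [0.4869, -0.2042, 0.1602]
orientation: [-0.0, 0.763, 0.647, -0.001]
ft_force: [-2.7, -0.9, -1.9]
grip_width: 0.0171
grasp_force: 78.5
```

Emit:
play_rows(rows=[{"x": 0, "y": 0, "z": 0.003, "ax": 0, "ay": 0, "az": 0, "hand": 1}, {"x": 0, "y": 0, "z": 0.003, "ax": 0, "ay": 0, "az": 0, "hand": 1}])

```text
time: 18.6
tool_pos: [0.4869, -0.2042, 0.1589]
orientation: [-0.0, 0.762, 0.647, -0.001]
ft_force: [-3.2, -0.9, -1.2]
grip_width: 0.0168
grasp_force: 78.5
```

Emit:
play_rows(rows=[{"x": 0, "y": 0, "z": 0.003, "ax": 0, "ay": 0, "az": 0, "hand": 1}, {"x": 0, "y": 0, "z": 0.003, "ax": 0, "ay": 0, "az": 0, "hand": 1}])

```text
time: 18.8
tool_pos: [0.4869, -0.2044, 0.1576]
orientation: [-0.0, 0.763, 0.647, -0.0]
ft_force: [-3.3, -0.7, -0.6]
grip_width: 0.0168
grasp_force: 78.5
```

Emit:
play_rows(rows=[{"x": 0, "y": 0, "z": 0.003, "ax": 0, "ay": 0, "az": 0, "hand": 1}, {"x": 0, "y": 0, "z": 0, "ax": 0, "ay": 0, "az": 0, "hand": 1}])

```text
time: 19.0
tool_pos: [0.487, -0.2043, 0.1568]
orientation: [-0.0, 0.763, 0.647, -0.0]
ft_force: [-4.7, -1.5, -1.2]
grip_width: 0.0172
grasp_force: 78.4
```

Emit:
play_rows(rows=[{"x": 0, "y": 0, "z": 0.003, "ax": 0, "ay": 0, "az": 0, "hand": 1}, {"x": 0, "y": 0, "z": 0, "ax": 0, "ay": 0, "az": 0, "hand": 1}])

```text
time: 19.2
tool_pos: [0.487, -0.2043, 0.1568]
orientation: [-0.0, 0.762, 0.647, -0.0]
ft_force: [-6.1, -1.0, 4.1]
grip_width: 0.017
grasp_force: 78.9
```

Emit:
play_rows(rows=[{"x": 0, "y": 0, "z": 0.003, "ax": 0, "ay": 0, "az": 0, "hand": 1}, {"x": 0, "y": 0, "z": 0, "ax": 0, "ay": 0, "az": 0, "hand": 1}])

```text
time: 19.4
tool_pos: [0.487, -0.2044, 0.1568]
orientation: [-0.0, 0.762, 0.647, 0.0]
ft_force: [-6.3, 1.1, 7.0]
grip_width: 0.0173
grasp_force: 79.5
```

Emit:
play_rows(rows=[{"x": 0, "y": 0, "z": 0.003, "ax": 0, "ay": 0, "az": 0, "hand": 1}, {"x": 0, "y": 0, "z": 0, "ax": 0, "ay": 0, "az": 0, "hand": 1}])

```text
time: 19.6
tool_pos: [0.487, -0.2044, 0.1567]
orientation: [-0.001, 0.762, 0.647, 0.0]
ft_force: [-8.8, 1.2, 10.9]
grip_width: 0.0167
grasp_force: 80.1
```

Emit:
play_rows(rows=[{"x": 0, "y": 0, "z": 0.002, "ax": 0, "ay": 0, "az": 0, "hand": 1}, {"x": 0, "y": 0, "z": 0, "ax": 0, "ay": 0, "az": 0, "hand": 1}, {"x": 0, "y": 0, "z": 0, "ax": 0, "ay": 0, "az": 0, "hand": 1}, {"x": 0, "y": 0, "z": 0, "ax": 0, "ay": 0, "az": 0, "hand": 1}, {"x": 0, "y": 0, "z": 0, "ax": 0, "ay": 0, "az": 0, "hand": 1}])

```text
time: 20.1
tool_pos: [0.487, -0.2044, 0.1567]
orientation: [-0.0, 0.762, 0.647, 0.0]
ft_force: [-7.9, 1.7, 13.8]
grip_width: 0.0171
grasp_force: 80.4
```

Run:
```python
from h import *
print(robot.sense()['ft_force'])
s=imaging.snapshot('scene')
print(imaging.place_of('scene','stub_center'))
print(robot.sense()['ft_force'])
cv2.imwrite('pics/seat.png',cv2.resize(s[140:275,75:195],(534,600),interpolation=cv2.INTER_CUBIC)[:,:,::-1])
```

```text
[-7.87641044  1.74341242 13.77579817]
[{'location': [193.4, 122.0], 'score': 0.22}]
[-8.38509171  1.14140544 13.63256926]
```

View pics/seat.png

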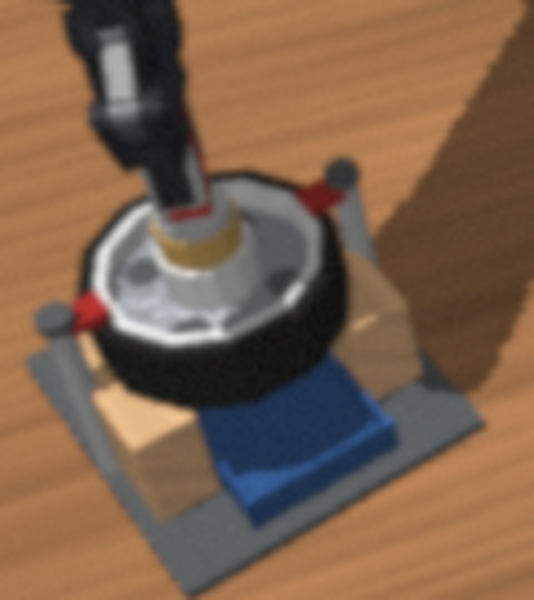

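The collar sits flat on the brass ring at crop (200,235), held at about 16 N. The stub released at TCP 0.163, so it is under the wheel, out of sight. Now I'll draw the drift out.

Emit:
play_rows(rows=[{"x": 0, "y": -0.002, "z": -0.01, "ax": 0, "ay": 0, "az": 0, "hand": 1}, {"x": 0, "y": 0, "z": -0.02, "ax": 0, "ay": 0, "az": 0, "hand": 1}, {"x": 0, "y": 0, "z": -0.03, "ax": 0, "ay": 0, "az": 0, "hand": 1}, {"x": 0, "y": 0, "z": -0.04, "ax": 0, "ay": 0, "az": 0, "hand": 1}, {"x": 0, "y": 0, "z": -0.06, "ax": 0, "ay": 0, "az": 0, "hand": 1}, {"x": 0, "y": 0, "z": -0.08, "ax": 0, "ay": 0, "az": 0, "hand": 1}, {"x": 0, "y": 0, "z": -0.08, "ax": 0, "ay": 0, "az": 0, "hand": 1}, {"x": 0, "y": 0, "z": -0.08, "ax": 0, "ay": 0, "az": 0, "hand": 1}, {"x": 0, "y": 0, "z": -0.07, "ax": 0, "ay": 0, "az": 0, "hand": 1}, {"x": 0, "y": 0, "z": 0, "ax": 0, "ay": 0, "az": 0, "hand": 1}])

```text
time: 21.2
tool_pos: [0.4904, -0.2046, 0.2758]
orientation: [0.004, 0.762, 0.648, 0.003]
ft_force: [-0.1, -0.0, -2.6]
grip_width: 0.0177
grasp_force: 78.7
```

Run:
```python
from h import *
imaging.snapshot('scene');imaging.snapshot('top')
for n in('scene','top'):
    for r in imaging.place_of(n,'stub_center')[:2]: print(n,r,at_z(n,r['location'],.018))
go([.478,.1757,.27])
```

```text
top {'location': [107.0, 261.2], 'score': 0.74} [0.75625499 0.02188602 0.018     ]
t 21.4 pos [ 0.48703007 -0.20334378  0.27101099] delta tool m [ 0.3726 -0.0703  0.0014] units [ 1.4903 -0.2813  0.0055] tooly [ 0.987 -0.162 -0.001] F [-0.45 -0.31 -3.43] w 0.0168
```

Emit:
play_rows(rows=[{"x": 0.1, "y": -0.019, "z": 0, "ax": 0, "ay": 0, "az": 0, "hand": 1}, {"x": 0.18, "y": -0.034, "z": 0, "ax": 0, "ay": 0, "az": 0, "hand": 1}, {"x": 0.19, "y": -0.036, "z": 0, "ax": 0, "ay": 0, "az": 0, "hand": 1}, {"x": 0.19, "y": -0.036, "z": 0, "ax": 0, "ay": 0, "az": 0, "hand": 1}, {"x": 0.19, "y": -0.036, "z": 0, "ax": 0, "ay": 0, "az": 0, "hand": 1}, {"x": 0.19, "y": -0.036, "z": 0, "ax": 0, "ay": 0, "az": 0, "hand": 1}, {"x": 0.19, "y": -0.036, "z": 0, "ax": 0, "ay": 0, "az": 0, "hand": 1}, {"x": 0.17, "y": -0.032, "z": 0, "ax": 0, "ay": 0, "az": 0, "hand": 1}, {"x": 0.09, "y": -0.016, "z": 0, "ax": 0, "ay": 0, "az": 0, "hand": 1}, {"x": 0, "y": 0, "z": 0, "ax": 0, "ay": 0, "az": 0, "hand": 1}])

```text
time: 22.4
tool_pos: [0.4765, 0.1811, 0.27]
orientation: [-0.002, 0.759, 0.651, -0.001]
ft_force: [-0.4, 0.4, -3.1]
grip_width: 0.017
grasp_force: 78.3
```

Emit:
play_rows(rows=[{"x": 0, "y": 0, "z": 0, "ax": 0, "ay": 0, "az": 0, "hand": 1}, {"x": 0, "y": 0, "z": 0, "ax": 0, "ay": 0, "az": 0, "hand": 1}, {"x": 0, "y": 0, "z": 0, "ax": 0, "ay": 0, "az": 0, "hand": 1}, {"x": 0, "y": 0, "z": 0, "ax": 0, "ay": 0, "az": 0, "hand": 1}])

```text
time: 22.8
tool_pos: [0.4785, 0.1736, 0.2719]
orientation: [0.0, 0.763, 0.646, 0.0]
ft_force: [0.5, -0.3, -2.8]
grip_width: 0.017
grasp_force: 78.3
```

Run:
```python
from h import *
go([.478,.1757,.205])
s=imaging.snapshot('top')
for r in imaging.place_of('top','rack_hole_a')[:6]: print(r['score'],at_z('top',r['location'],.085))
```

```text
t 22.8 pos [0.47847382 0.17356386 0.27190347] delta tool m [ 0.002  -0.0008  0.0669] units [ 0.0081 -0.0033  0.2676] tooly [ 0.986 -0.165  0.   ] F [ 0.47 -0.32 -2.84] w 0.017
0.95 [0.32544489 0.26075021 0.085     ]
0.73 [0.61354209 0.20711769 0.085     ]
0.7 [0.6167476 0.2644197 0.085    ]
0.62 [0.48639096 0.17403355 0.085     ]
0.62 [0.31162094 0.19041402 0.085     ]
```

Emit:
play_rows(rows=[{"x": 0.008, "y": -0.003, "z": 0.05, "ax": 0, "ay": 0, "az": 0, "hand": 1}, {"x": 0, "y": 0, "z": 0.08, "ax": 0, "ay": 0, "az": 0, "hand": 1}, {"x": 0, "y": 0, "z": 0.08, "ax": 0, "ay": 0, "az": 0, "hand": 1}, {"x": 0, "y": 0, "z": 0.06, "ax": 0, "ay": 0, "az": 0, "hand": 1}, {"x": 0, "y": 0, "z": 0, "ax": 0, "ay": 0, "az": 0, "hand": 1}, {"x": 0, "y": 0, "z": 0, "ax": 0, "ay": 0, "az": 0, "hand": 1}, {"x": 0, "y": 0, "z": 0, "ax": 0, "ay": 0, "az": 0, "hand": 1}, {"x": 0, "y": 0, "z": 0, "ax": 0, "ay": 0, "az": 0, "hand": 1}])

```text
time: 23.7
tool_pos: [0.4785, 0.1772, 0.2053]
orientation: [0.0, 0.762, 0.647, 0.001]
ft_force: [0.3, 0.2, -1.6]
grip_width: 0.017
grasp_force: 78.3
```

Run:
```python
from h import *
go([.4775,.176,.121])
```

```text
t 23.7 pos [0.47854312 0.17721599 0.20526153] delta tool m [-0.0015 -0.001   0.0843] units [-0.0059 -0.0039  0.337 ] tooly [ 0.987 -0.163  0.002] F [ 0.34  0.18 -1.58] w 0.017
```

Emit:
play_rows(rows=[{"x": -0.004, "y": -0.003, "z": 0.02, "ax": 0, "ay": 0, "az": 0, "hand": 1}, {"x": 0, "y": 0, "z": 0.016, "ax": 0, "ay": 0, "az": 0, "hand": 1}, {"x": 0, "y": 0, "z": 0.016, "ax": 0, "ay": 0, "az": 0, "hand": 1}, {"x": 0, "y": 0, "z": 0.008, "ax": 0, "ay": 0, "az": 0, "hand": 1}, {"x": 0, "y": 0, "z": 0, "ax": 0, "ay": 0, "az": 0, "hand": 1}])

```text
time: 24.2
tool_pos: [0.4766, 0.176, 0.1888]
orientation: [-0.0, 0.762, 0.647, -0.0]
ft_force: [0.2, -0.1, -3.0]
grip_width: 0.017
grasp_force: 78.3
```

Emit:
play_rows(rows=[{"x": 0, "y": 0, "z": 0.006, "ax": 0, "ay": 0, "az": 0, "hand": 1}, {"x": 0, "y": 0, "z": 0.006, "ax": 0, "ay": 0, "az": 0, "hand": 1}, {"x": 0, "y": 0, "z": 0, "ax": 0, "ay": 0, "az": 0, "hand": 1}])

```text
time: 24.5
tool_pos: [0.4768, 0.1761, 0.1861]
orientation: [-0.0, 0.762, 0.647, -0.0]
ft_force: [0.5, -1.0, -2.3]
grip_width: 0.017
grasp_force: 78.3
```

Emit:
play_rows(rows=[{"x": 0, "y": 0.003, "z": 0.02, "ax": 0, "ay": 0, "az": 0, "hand": 1}, {"x": 0, "y": 0, "z": 0.03, "ax": 0, "ay": 0, "az": 0, "hand": 1}, {"x": 0, "y": 0, "z": 0.03, "ax": 0, "ay": 0, "az": 0, "hand": 1}, {"x": 0, "y": 0, "z": 0.03, "ax": 0, "ay": 0, "az": 0, "hand": 1}, {"x": 0, "y": 0, "z": 0.03, "ax": 0, "ay": 0, "az": 0, "hand": 1}, {"x": 0, "y": 0, "z": 0.03, "ax": 0, "ay": 0, "az": 0, "hand": 1}, {"x": 0, "y": 0, "z": 0.03, "ax": 0, "ay": 0, "az": 0, "hand": 1}, {"x": 0, "y": 0, "z": 0.02, "ax": 0, "ay": 0, "az": 0, "hand": 1}, {"x": 0, "y": 0, "z": 0, "ax": 0, "ay": 0, "az": 0, "hand": 1}, {"x": 0, "y": 0, "z": 0, "ax": 0, "ay": 0, "az": 0, "hand": 1}])

```text
time: 25.5
tool_pos: [0.4778, 0.176, 0.1313]
orientation: [0.0, 0.762, 0.647, 0.0]
ft_force: [-0.1, -0.1, -2.9]
grip_width: 0.0172
grasp_force: 78.3
```

Emit:
play_rows(rows=[{"x": 0, "y": 0, "z": 0.01, "ax": 0, "ay": 0, "az": 0, "hand": 1}, {"x": 0, "y": 0, "z": 0.01, "ax": 0, "ay": 0, "az": 0, "hand": 1}, {"x": 0, "y": 0, "z": 0.008, "ax": 0, "ay": 0, "az": 0, "hand": 1}, {"x": 0, "y": 0, "z": 0, "ax": 0, "ay": 0, "az": 0, "hand": 1}, {"x": 0, "y": 0, "z": 0, "ax": 0, "ay": 0, "az": 0, "hand": 1}])

```text
time: 26.0
tool_pos: [0.4776, 0.176, 0.1243]
orientation: [-0.0, 0.762, 0.647, -0.0]
ft_force: [0.2, 0.5, -1.6]
grip_width: 0.0172
grasp_force: 78.3
```

Emit:
play_rows(rows=[{"x": 0, "y": 0, "z": 0.004, "ax": 0, "ay": 0, "az": 0, "hand": 1}, {"x": 0, "y": 0, "z": 0.004, "ax": 0, "ay": 0, "az": 0, "hand": 1}, {"x": 0, "y": 0, "z": 0.004, "ax": 0, "ay": 0, "az": 0, "hand": 1}, {"x": 0, "y": 0, "z": 0, "ax": 0, "ay": 0, "az": 0, "hand": 1}])

```text
time: 26.4
tool_pos: [0.4775, 0.176, 0.1211]
orientation: [-0.0, 0.762, 0.647, -0.0]
ft_force: [-0.8, -0.5, -3.4]
grip_width: 0.0168
grasp_force: 78.3
```

Emit:
play_rows(rows=[{"x": 0, "y": 0, "z": 0.002, "ax": 0, "ay": 0, "az": 0, "hand": 1}, {"x": 0, "y": 0, "z": 0, "ax": 0, "ay": 0, "az": 0, "hand": 1}])

```text
time: 26.6
tool_pos: [0.4776, 0.176, 0.121]
orientation: [-0.0, 0.762, 0.647, 0.0]
ft_force: [-1.1, 0.3, -0.8]
grip_width: 0.0169
grasp_force: 78.7
```

Touching down. I'll release and back away.

Emit:
play_rows(rows=[{"x": 0, "y": 0, "z": 0, "ax": 0, "ay": 0, "az": 0, "hand": 0.7}, {"x": 0, "y": 0, "z": 0, "ax": 0, "ay": 0, "az": 0, "hand": 0.5}, {"x": 0, "y": 0, "z": 0, "ax": 0, "ay": 0, "az": 0, "hand": 0.3}, {"x": 0, "y": 0, "z": 0, "ax": 0, "ay": 0, "az": 0, "hand": 0}, {"x": 0, "y": 0, "z": 0, "ax": 0, "ay": 0, "az": 0, "hand": 0}, {"x": 0, "y": 0, "z": 0, "ax": 0, "ay": 0, "az": 0, "hand": 0}, {"x": 0, "y": 0, "z": 0, "ax": 0, "ay": 0, "az": 0, "hand": 0}, {"x": 0, "y": 0, "z": 0, "ax": 0, "ay": 0, "az": 0, "hand": 0}])

```text
time: 27.4
tool_pos: [0.4777, 0.176, 0.1208]
orientation: [-0.0, 0.762, 0.647, 0.0]
ft_force: [0.2, -1.1, -0.2]
grip_width: 0.0854
grasp_force: 0.0
```

Emit:
play_rows(rows=[{"x": 0, "y": 0, "z": -0.04, "ax": 0, "ay": 0, "az": 0, "hand": 0}, {"x": 0, "y": 0, "z": -0.1, "ax": 0, "ay": 0, "az": 0, "hand": 0}, {"x": 0, "y": 0, "z": -0.15, "ax": 0, "ay": 0, "az": 0, "hand": 0}, {"x": 0, "y": 0, "z": -0.15, "ax": 0, "ay": 0, "az": 0, "hand": 0}, {"x": 0, "y": 0, "z": -0.1, "ax": 0, "ay": 0, "az": 0, "hand": 0}, {"x": 0.1, "y": -0.12, "z": 0, "ax": 0, "ay": 0, "az": 0, "hand": 0}, {"x": 0.1, "y": -0.12, "z": 0, "ax": 0, "ay": 0, "az": 0, "hand": 0}, {"x": 0.1, "y": -0.12, "z": 0, "ax": 0, "ay": 0, "az": 0, "hand": 0}, {"x": 0.1, "y": -0.12, "z": 0, "ax": 0, "ay": 0, "az": 0, "hand": 0}, {"x": 0.1, "y": -0.1, "z": 0, "ax": 0, "ay": 0, "az": 0, "hand": 0}])

```text
time: 28.4
tool_pos: [0.3534, 0.3241, 0.2568]
orientation: [-0.0, 0.762, 0.647, 0.001]
ft_force: [0.7, 0.1, -0.9]
grip_width: 0.0853
grasp_force: 0.0
```

Emit:
play_rows(rows=[{"x": 0.1, "y": -0.1, "z": 0, "ax": 0, "ay": 0, "az": 0, "hand": 0}, {"x": 0.1, "y": -0.1, "z": 0, "ax": 0, "ay": 0, "az": 0, "hand": 0}, {"x": 0.1, "y": -0.1, "z": 0, "ax": 0, "ay": 0, "az": 0, "hand": 0}, {"x": 0.05, "y": -0.05, "z": 0, "ax": 0, "ay": 0, "az": 0, "hand": 0}, {"x": 0, "y": 0, "z": 0, "ax": 0, "ay": 0, "az": 0, "hand": 0}, {"x": 0, "y": 0, "z": 0, "ax": 0, "ay": 0, "az": 0, "hand": 0}, {"x": 0, "y": 0, "z": 0, "ax": 0, "ay": 0, "az": 0, "hand": 0}])

```text
time: 29.1
tool_pos: [0.2846, 0.4218, 0.2562]
orientation: [0.001, 0.764, 0.646, 0.0]
ft_force: [-0.1, 0.0, 0.1]
grip_width: 0.0856
grasp_force: 0.0
```

Run:
```python
from h import *
s=imaging.snapshot('scene');t=imaging.snapshot('top')
print([(r['location'],r['score']) for r in imaging.place_of('top','stub_center')],robot.sense()['joint_vel'].round(3))
f=lambda im,w,h: cv2.resize(im,(w,h),interpolation=cv2.INTER_CUBIC)
cv2.imwrite('pics/end.png',np.vstack([np.hstack([f(s[90:190,250:350],300,300),f(t[175:245,130:230],430,300)]),np.hstack([f(t[160:250,310:400],300,300),f(s[165:275,80:195],430,300)])])[:,:,::-1])
```

```text
[] [-0.005  0.002 -0.008 -0.    -0.004 -0.003 -0.001]
```

View pics/end.png

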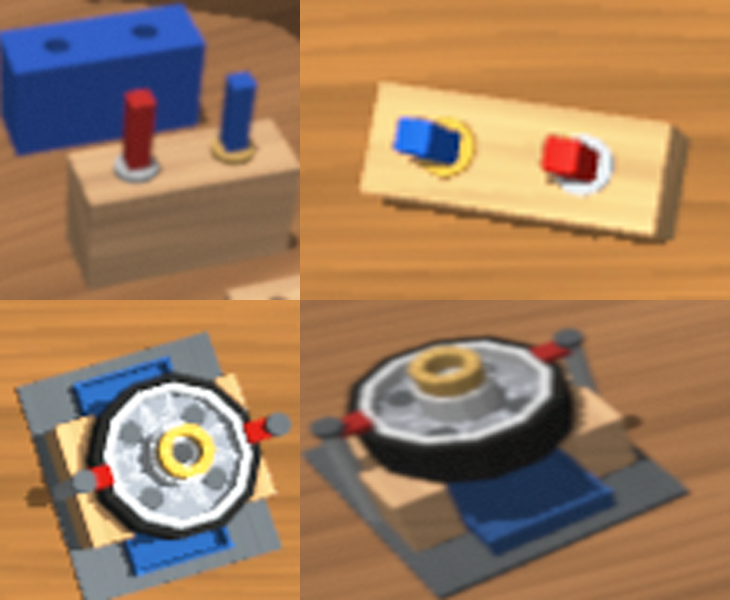

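The red drift stands upright in its hole, collar flat on the rack (crop 140,165). The bore (crop 185,452) now looks dark, with no brass inside, and nothing else has moved. I'll hand the job in.

```bash
python3 -c "
from station import robot
print(robot.close_job())"
```

```text
the job is handed in; nothing more can be done
None
```

The job is handed in: the stub was pushed out of the hub (it released as it should, but it lies under the wheel and I could not see it), the collar was pressed onto the brass ring at about 16 N, and the red drift is back upright in its rack hole with nothing else seen to have moved.

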